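# Unclip the middle tube holder and stand it in the tray

### The arm

A 6-joint arm with a two-finger parallel gripper is mounted at the origin on the work surface. World frame = base frame: x ahead of the robot, y to its left, z up, the work surface at z = 0. Lengths are in m, angles in degrees, forces in N, time in s.
With the tool pointing down it reaches from about 0.35 to 0.875 m from the base axis. Payload 4.2 kg.
Tool frame: the origin (TCP) lies at the very end of the fingers, on their centre line; the grasp point (between the pads) lies 19 mm behind it (tcp_to_grasp is the z of the grasp point in the tool frame, in m); z points along the fingers, y is the direction in which the jaws open and shut (so a half turn about z gives the same grasp; the last joint's range is limited). The gripper opens to 87 mm and grips with 3 to 60 N. Pads are 19 mm wide; open, the fingers measure 117 mm over their backs; the gripper's body (75 mm by 190 mm) begins 51 mm behind the grasp point.
Start: joints at [-59.897, 22.042, 0.453, 0, -68.411, -14.817], TCP at [0.165, -0.603, 0.223] pointing down, gripper open.
Joint ranges: [-179.83, 179.83], [-69.29, 118.12], [-61.27, 80.66], [-181.25, 117.63], [-171.15, -9.14], [-177.46, 177.46]. Speed limits (degrees/s): [159.86, 159.86, 180, 180, 180, 180].

### API

Orientations are given as a 3x3 rotation matrix whose columns are the frame's x, y, z axes.
In Python, from station import sense, capture, camera_params, finish_job, tcp_to_grasp gives the robot as it stands.
- The arm moves only by the shell command python3 -m inch 'ROWS'. ROWS is JSON, a list of rows, each an object of numbers: "jaw": the closure in counts, from 0 (fully open) to 255 (shut); "x", "y", "z": the shift along the world's x, y, z normalised to -1 to 1, where 1 is 0.06 m; "ax", "ay", "az": the turn, a rotation vector about the world's x, y, z normalised to -1 to 1, where 1 is 10 degrees. A call has 1 to 12 rows; each row shifts and turns the pose as measured when the row begins; what a row does not reach is not made up. A row lasts 1/8 s, in which the tool goes at most 62.5 mm and 10.7 degrees, less where a joint would pass 70% of its speed; a pose out of reach is approached as far as the arm can. A call with a number of a shift or a turn outside -1 to 1 is refused whole. A call with a gripper value outside its range is refused whole. The fingers move at their own pace and stop on an object; the grip force is fixed at half the most. Time passes only in rows, so rows that do not move let the fingers close. It gives the time, the measured TCP pose, the force and the opening at its end, in the units of the state.
- sense(): the state, without advancing time (a new reading comes with each control period).
- capture(name): name is "side" or "top" or "wrist"; returns the picture (384x512x3 uint8, red, green, blue); there is no depth.
- camera_params(name): a dict with "vfov" (degrees; the focal length in pixels is half the picture's height over the tangent of half this angle, whatever the lens; pixels are square), "cx", "cy" (the principal point, pixels), "R" (3x3) and "t" (3): a world point X has camera coordinates R X + t. Camera axes: x right, y down, z forward; pixel columns grow to the right and rows downward; lengths in m; the calibration is good to about 2 mm. A picture is of the moment at which its call begins: read the wrist's pose just before it. camera_params takes no time and is no camera call; for the wrist camera it gives the pose at the moment of the call.
- finish_job(): hands the job in, once; it reports no verdict.
The state is a dict: "time_s": time; "joints": joint angles; "joint_velocities": joint speeds; "effort": joint torques, N m; "tcp_pos": TCP position; "ee_rot": TCP orientation; "wrist_force": force on the tool from outside, world axes, zero at the start; "moment": the same for the moment, N m; "gripper_width": opening from 0.0 (shut) to 1.0 (fully open).
Only numpy, scipy, OpenCV 4.12 (cv2) and the standard library are available. Lean on these libraries where they do the work, as an engineer would, in place of code of your own. Each camera call takes 0.05 s, during which the arm holds its last target.

### The job

Three clip-on tube holders that differ only in size are clipped on the sloping rail under the lamp tube. Pull the middle-sized one off its sprung catch and set it down, without dropping it, standing upright on the floor of the green tray with its long side in line with the tray's long side. Leave the other two holders clipped where they are and disturb nothing else on the bench.

Things in the scene. Friction and masses are not known exactly. Their poses are not given: they have to be found in the camera images.
- holder_middle: White clip-on saddle, 58 mm long in y (along the rail), 36 wide in x, 70 tall, two 12 mm wells, blue grip fin. Origin: centre of underside. z: up through the fin (on the rail it leans 30 deg, square out of the slope). Block top at z = 34 mm; fin z 34 to 70 mm, 12 thick in x, 24 wide in y, on the z axis. This is the middle-sized one, about 90 g.
- holder_small: White clip-on saddle, 44 mm long in y (along the rail), 36 wide in x, 70 tall, two 7 mm wells, blue grip fin. Origin: centre of underside. z: up through the fin (on the rail it leans 30 deg, square out of the slope). Block top at z = 34 mm; fin z 34 to 70 mm, 12 thick in x, 24 wide in y, on the z axis. The smallest look-alike.
- holder_large: White clip-on saddle, 72 mm long in y (along the rail), 36 wide in x, 70 tall, two 17 mm wells, blue grip fin. Origin: centre of underside. z: up through the fin (on the rail it leans 30 deg, square out of the slope). Block top at z = 34 mm; fin z 34 to 70 mm, 12 thick in x, 24 wide in y, on the z axis. The largest look-alike.
- stand: Fixed sloping stand, 130 (x) x 304 (y) mm. Origin: centre of underside, z up; its low -x side faces the robot's left. Its dark panel tilts 30 deg: face normal (-0.5, 0, 0.866), face middle at z = 55 mm. Bright rail bar along y, 14 mm wide, 26 mm tall on the panel's face; holders sit over it at y = -82, 0, +82 mm.
- slot1 (a point): Middle place on the rail: where the origin of a clipped holder lies. Sprung brass rollers in the rail's flanks catch the beads inside a holder's legs: it comes off when pulled straight out along the panel's normal with about 10 N, is past the catch after 15 mm and off the rail after 20 mm.
- lamp (a point): Middle of the fixed white lamp tube, 16 mm across, along y over the rail (posts at its ends, 148 mm either way, run down behind the rail). An upright hand over a holder would hit it; a hand tilted square to the panel clears it.
- tray: Fixed green tray, 130 (x) x 180 (y, its long side) x 22 mm tall outside, walls 5 mm. Origin: centre of its underside. 
- tray_in (a point): Centre of the tray's inner floor, which is 120 x 170 mm.
- jar: Loose capped glass jar, 68 mm across, 95 mm tall. A bystander; origin on its underside.
- bottle: Loose white bottle, 66 mm across, 170 mm tall. A bystander; origin on its underside.
- dish: Loose petri dish, 92 mm across, 18 mm tall. A bystander; origin on its underside.
- cutters: Loose cutters lying flat, red handles, about 150 x 75 x 14 mm. A bystander; origin on its underside.
- forceps: Loose steel forceps lying flat, 135 x 22 x 10 mm. A bystander; origin on its underside.
There are look-alikes about, which are no part of the job. Several things look just like the tray: the one meant starts farthest to the robot's right. Leave any purple look-alike of the holder_middle alone.

How it is judged:
By the outcome, as a careful person would: the job done as asked, in the order asked, and still so for the second after the job is handed in, with the robot touching nothing.
It also fails if it takes over 38 s, if anything falls off the work surface, if the arm or the gripper's body presses on something with over 40 N, if the wrist force passes 120 N, or if a joint passes its speed limit or range.

## Working session

There is one attempt and no reset: what is moved stays moved. The work goes in short steps, Python scripts to look and compute and a shell command to move; the robot and the scene stay as the last step left them, time stands still between calls to the robot, and variables do not carry over. Pictures are saved under pics/ and viewed, and the job is handed in when it is done.

```bash
mkdir -p pics; ls; python3 - <<'E'
from station import *
import cv2,numpy as np
print(sense()); print(tcp_to_grasp)
for n in ("side","top","wrist"):
    p=camera_params(n); print(n,{k:np.round(v,4).tolist() for k,v in p.items()})
    im=capture(n); cv2.imwrite(f"pics/{n}0.png",im[:,:,::-1])
E
```

```text
pics
{'time_s': 0.0, 'joints': array([-5.98974453e+01,  2.20899562e+01,  3.79839139e-01, -2.84891287e-02,
       -6.84093975e+01, -1.48151906e+01]), 'joint_velocities': array([-0.07278842, -0.01114429,  0.02385237, -0.01767398, -0.0887688 ,
        0.08721475]), 'effort': array([ 1.44956789e-04, -3.90666568e+01,  1.87408412e+01,  4.22000349e+00,
        1.09541128e-02, -2.11740803e-04]), 'tcp_pos': array([ 0.16463485, -0.60231103,  0.22146977]), 'ee_rot': array([[-9.64663913e-01, -2.63482671e-01, -6.46185381e-04],
       [-2.63483449e-01,  9.64661767e-01,  2.03644117e-03],
       [ 8.67833731e-05,  2.13474046e-03, -9.99997718e-01]]), 'wrist_force': array([-0.09537979, -0.1042843 , -0.20625391]), 'moment': array([ 0.01537365, -0.00328806, -0.0389421 ]), 'gripper_width': 0.9962171117786708}
-0.0187
side {'vfov': 45.3733, 'cx': 259.3715, 'cy': 194.9174, 'R': [[-0.9896, -0.1439, -0.0081], [-0.102, 0.7391, -0.6659], [0.1018, -0.6581, -0.746]], 't': [0.5676, 0.1884, 1.3367]}
top {'vfov': 55.3351, 'cx': 259.4435, 'cy': 187.2526, 'R': [[0.0209, -0.9997, 0.0088], [-0.9812, -0.0222, -0.1918], [0.1919, -0.0046, -0.9814]], 't': [-0.0768, 0.5954, 1.3696]}
wrist {'vfov': 63.9703, 'cx': 253.8789, 'cy': 192.4303, 'R': [[-0.2636, 0.9646, 0.0015], [0.9355, 0.2553, 0.2444], [0.2353, 0.0658, -0.9697]], 't': [0.6243, -0.0289, 0.3889]}
```

View pics/side0.png

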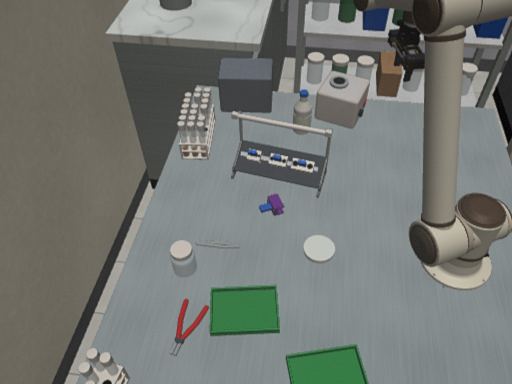

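View pics/top0.png

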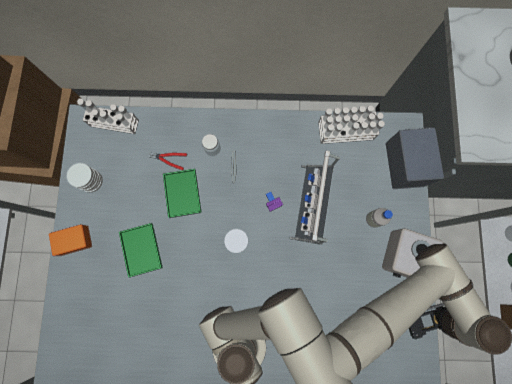

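View pics/wrist0.png

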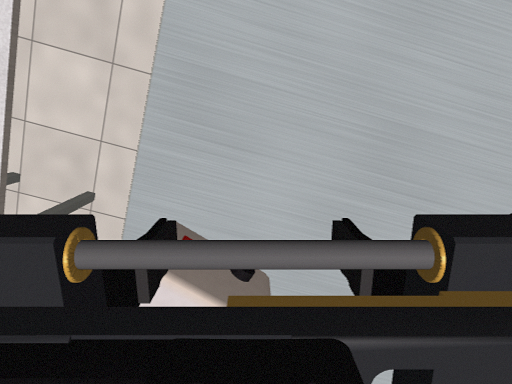

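```bash
python3 - <<'E'
import cv2
a=cv2.imread("pics/top0.png"); b=cv2.imread("pics/side0.png")
def crop(im,u,v,w,h,k,n):
    c=cv2.resize(im[v:v+h,u:u+w],None,fx=k,fy=k,interpolation=cv2.INTER_CUBIC)
    for i in range(0,w,10): cv2.putText(c,str(u+i),(i*k,8),0,.3,(0,0,255),1); cv2.line(c,(i*k,10),(i*k,14),(0,0,255),1)
    for i in range(0,h,10): cv2.putText(c,str(v+i),(0,i*k+4),0,.3,(0,0,255),1)
    cv2.imwrite(n,c)
crop(a,285,148,65,100,6,"pics/top_c.png")
crop(b,225,105,115,95,7,"pics/side_c.png")
crop(a,110,140,130,145,4,"pics/topt_c.png")
crop(b,160,270,130,100,5,"pics/sidet_c.png")
E
```

```text
(no output)
```

View pics/top_c.png

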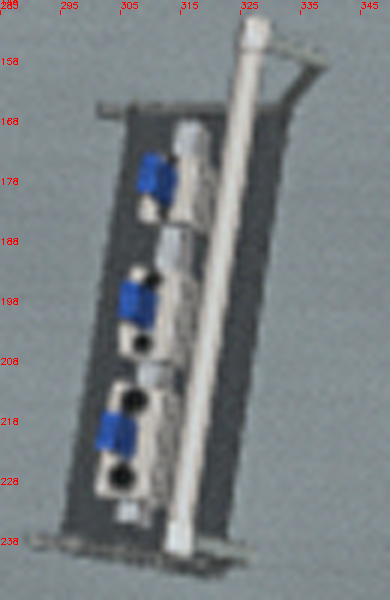

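View pics/side_c.png

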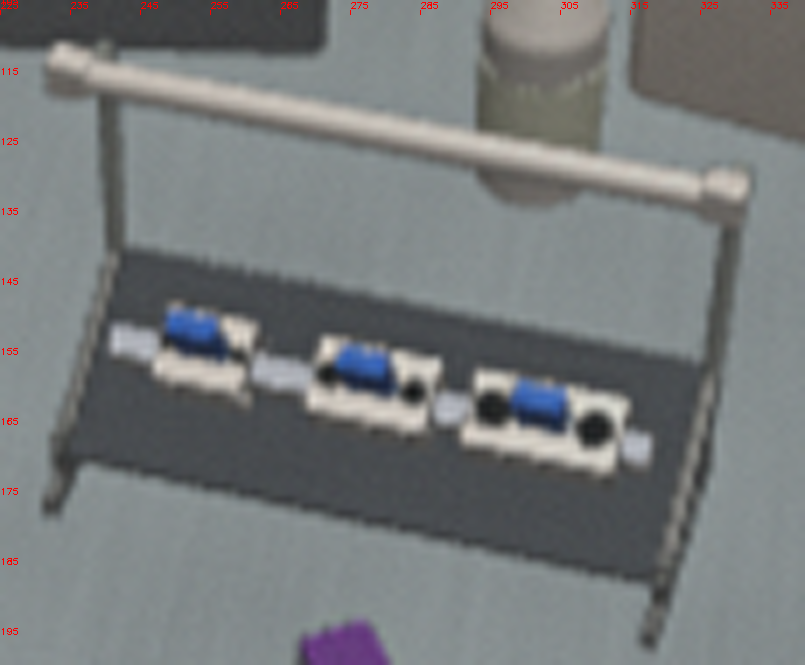

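View pics/topt_c.png

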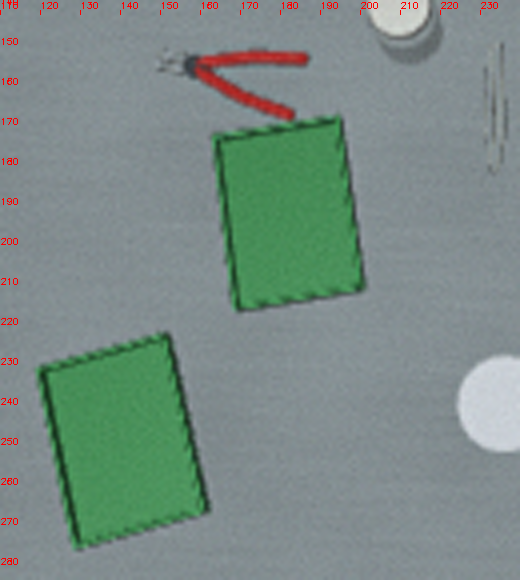

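View pics/sidet_c.png

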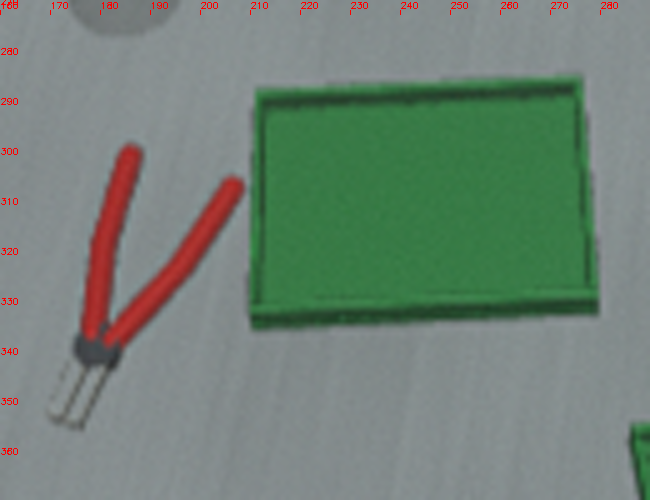

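```bash
cat > h.py <<'E'
import numpy as np, cv2
from station import camera_params
def proj(P,p):
    P=np.atleast_2d(P); f=192/np.tan(np.radians(p["vfov"])/2)
    c=P@np.array(p["R"]).T+np.array(p["t"])
    return np.c_[f*c[:,0]/c[:,2]+p["cx"], f*c[:,1]/c[:,2]+p["cy"]]
def stand_R(yaw): # holder frame on rail: x,y,z columns
    c,s=np.cos(yaw),np.sin(yaw)
    Rz=np.array([[c,-s,0],[s,c,0],[0,0,1]])
    a=np.radians(30)
    # normal (-.5,0,.866): x axis = (.866,0,.5)
    return Rz@np.array([[np.cos(a),0,-np.sin(a)],[0,1,0],[np.sin(a),0,np.cos(a)]])
def box(x,y,z0,z1):
    return np.array([[sx*x/2,sy*y/2,z] for sx in(-1,1) for sy in(-1,1) for z in(z0,z1)])
def hullcent(uv):
    h=cv2.convexHull(uv.astype(np.float32)); m=cv2.moments(h); return np.array([m["m10"]/m["m00"],m["m01"]/m["m00"]])
E
cat > fit.py <<'E'
from h import *
from scipy.optimize import least_squares
T=camera_params("top"); S=camera_params("side")
def cents(img,win):
    im=cv2.imread(img).astype(float); b,g,r=im[...,0],im[...,1],im[...,2]
    w=np.clip((b-r)-25,0,None); out=[]
    for u,v,W,H in win:
        c=w[v:v+H,u:u+W]; c=np.clip(c/np.percentile(c,97),0,1)
        vv,uu=np.mgrid[v:v+H,u:u+W]; out.append([(c*uu).sum()/c.sum(),(c*vv).sum()/c.sum(),c.sum()])
    return np.array(out)
# order small, middle, large (along rail)
ct=cents("pics/top0.png",[(304,169,13,15),(301,190,14,15),(297,211,14,15)])
cs=cents("pics/side0.png",[(245,146,14,12),(270,151,14,12),(295,156,14,12)])
print(ct,cs)
def res(q,full=False):
    x,y,z,yaw=q; R=stand_R(yaw); r=[]
    F=box(.012,.024,.034,.070)
    for i,o in enumerate((.082,0,-.082)):
        P=(F+[0,o*sgn,0])@R.T+[x,y,z]
        r+=[hullcent(proj(P,T))-ct[i,:2],hullcent(proj(P,S))-cs[i,:2]]
    return np.array(r).ravel()
for sgn in (1,-1):
  for y0 in (np.pi/2,-np.pi/2):
    s=least_squares(res,[.55,-.2,.07,y0]); print(sgn,s.cost,s.x,np.degrees(s.x[3]))
    print(np.round(s.fun,2))
def tray():
    uvT=np.array([[195,169],[165,173],[170,217.5],[201,212.]])
    uvS=np.array([[211,288],[275.7,285.5],[279,332],[210,334]])
    return uvT,uvS
E
python3 fit.py
```

```text
[[310.20375848 176.94788108  25.80697521]
 [306.89951089 197.92129835  24.98888889]
 [303.49438687 219.63169257  26.02247191]] [[251.98988878 151.27654196  22.47727273]
 [276.37001345 156.43427107  21.74145323]
 [301.55853315 161.56981664  23.8988764 ]]
1 4495.751711582019 [ 0.54416132 -0.20634101  0.07045091  1.57058109] 89.98766798997904
[ -5.51  44.28  52.58   9.66  -2.26   1.27   2.39   2.06   1.09 -41.97
 -48.31  -5.49]
1 25.195903698646877 [ 0.54856362 -0.25934929  0.07585386 -1.57775781] -90.39886365664229
[-5.11 -0.79 -0.14  3.05 -1.89 -0.18  1.02  0.42  1.42  0.19  1.67 -2.15]
-1 19.25280642055859 [ 0.55009246 -0.21454907  0.07059661  1.56335172] 89.57345560429155
[-3.28 -0.73 -0.09  2.73 -0.06 -0.21  0.9   0.09  3.27  0.08  1.39 -2.5 ]
-1 4427.007593855031 [ 0.55405132 -0.28230717  0.01464801 -1.57333772] -90.14561087884967
[ -1.3   43.28  49.    16.59   1.96   1.17  -0.17   9.     5.31 -41.22
 -49.88   1.47]
```

```bash
sed -i 's/least_squares(res,\[.55,-.2,.07,y0\])/least_squares(res,[.55,-.2,.07,y0],diff_step=1e-3)/' fit.py; cat >> fit.py <<'E'
uvT,uvS=tray()
C=np.array([[.065,-.09],[.065,.09],[-.065,.09],[-.065,-.09]]) 
def rt(q):
    c,s=np.cos(q[2]),np.sin(q[2]); r=[]
    W=lambda P:np.c_[P@np.array([[c,s],[-s,c]])+q[:2],np.full(len(P),.022)]
    # tray: image T: order far-right, far-left, near-left, near-right -> long side ~ x
    L=np.array([[.09,-.065],[.09,.065],[-.09,.065],[-.09,-.065]])
    a=proj(W(L),T)-uvT
    # side: order TL,TR,BR,BL
    M=np.array([[.09,-.065],[-.09,-.065],[-.09,.065],[.09,.065]])
    b=proj(W(M),S)-uvS
    return np.r_[a.ravel(),b.ravel()]
s=least_squares(rt,[.5,.2,0]); print("tray",s.x[:2],"long side angle from world x",np.degrees(s.x[2])); print(np.round(s.fun,1))
E
python3 fit.py
```

```text
[[310.20375848 176.94788108  25.80697521]
 [306.89951089 197.92129835  24.98888889]
 [303.49438687 219.63169257  26.02247191]] [[251.98988878 151.27654196  22.47727273]
 [276.37001345 156.43427107  21.74145323]
 [301.55853315 161.56981664  23.8988764 ]]
1 0.8406189100081161 [ 0.54700653 -0.26707252  0.06948785  4.5556051 ] 261.0169452892927
[ 0.05 -0.64  0.47  0.18  0.04 -0.48  0.55  0.08  0.06 -0.56  0.38  0.12]
1 0.8406195146630603 [ 0.54700649 -0.26707204  0.0694887  -1.72757903] -98.98298746517105
[ 0.05 -0.64  0.47  0.18  0.04 -0.48  0.55  0.08  0.06 -0.56  0.38  0.12]
-1 0.8660345594156638 [ 0.55513478 -0.21530621  0.07003385  1.41391571] 81.01140284914099
[ 0.05 -0.66  0.47  0.18  0.04 -0.49  0.55  0.09  0.06 -0.56  0.39  0.13]
-1 0.8660314944289351 [ 0.5551346  -0.21530557  0.07003476  1.41391657] 81.01145201527756
[ 0.05 -0.66  0.47  0.18  0.04 -0.49  0.55  0.09  0.06 -0.56  0.39  0.13]
tray [0.57728451 0.24852711] long side angle from world x 10.413122064067522
[-0.8 -1.1 -3.  -0.1 -2.9 -0.6 -1.  -0.3  0.2 -0.6  1.1 -0.5  1.  -2.5
 -0.5 -1.7]
```

```bash
cat > tray.py <<'E'
from h import *
from scipy.optimize import least_squares
T=camera_params("top"); S=camera_params("side")
def mom(m):
    c=np.array([m["m10"]/m["m00"],m["m01"]/m["m00"]])
    return np.r_[c,2*np.sqrt(abs(m["mu20"]/m["m00"])),2*np.sqrt(abs(m["mu02"]/m["m00"])),4*m["mu11"]/m["m00"]/15]
def meas(f,u,v,W,H):
    im=cv2.imread(f)[v:v+H,u:u+W].astype(int); g=((im[...,1]-im[...,2]>22)&(im[...,1]-im[...,0]>8)).astype(np.uint8)
    c=max(cv2.findContours(g,0,1)[0],key=cv2.contourArea); k=np.zeros_like(g); cv2.drawContours(k,[cv2.convexHull(c)],-1,1,-1)
    m=mom(cv2.moments(k,True)); m[:2]+=[u,v]; return m
mt=meas("pics/top0.png",158,163,50,60); ms=meas("pics/side0.png",206,278,80,62)
print(mt,ms)
B=box(.18,.13,0,.022)
def r(q,which=(0,1)):
    c,s=np.cos(q[2]),np.sin(q[2]); P=B@np.array([[c,s,0],[-s,c,0],[0,0,1]])+[q[0],q[1],0]
    o=[]
    for i in which:
        p,m=((T,mt),(S,ms))[i]
        o.append(mom(cv2.moments(cv2.convexHull(proj(P,p).astype(np.float32))))-m)
    return np.concatenate(o)
for w in ((0,1),(0,),(1,)):
    s=least_squares(r,[.58,.25,.15],diff_step=1e-3,args=(w,)); print(w,s.x[:2],np.degrees(s.x[2]),np.round(s.fun,2))
E
python3 tray.py
```

```text
[181.3277635  192.60282776  19.7785192   26.09871253   1.71594822] [243.90806643 310.11269276  39.51802599  28.30450372  -2.96006843]
(0, 1) [0.57857105 0.24743426] 10.352697312640778 [ 0.19 -0.13 -0.34 -0.12 -0.03  0.08  0.18 -0.11 -0.33 -0.03]
(0,) [0.57799167 0.24815966] 10.480040270538503 [-0.    0.01 -0.33 -0.12  0.02]
(1,) [0.57885345 0.24703552] 10.31331164789276 [ 0.    0.03 -0.12 -0.34 -0.01]
```

```bash
cat > lamp.py <<'E'
from h import *
T=camera_params("top"); S=camera_params("side")
def tri(a,b):
    A=[]
    for uv,p in((a,T),(b,S)):
        f=192/np.tan(np.radians(p["vfov"])/2); K=np.array([[f,0,p["cx"]],[0,f,p["cy"]],[0,0,1]])
        A.append(K@np.c_[np.array(p["R"]),np.array(p["t"])])
    X=cv2.triangulatePoints(A[0],A[1],np.array(a,float).reshape(2,1),np.array(b,float).reshape(2,1)).ravel(); return X[:3]/X[3]
f=tri((327.3,153),(234.7,115.3)); n=tri((314.7,237.2),(328.4,132.1))
print(f,n,np.linalg.norm(f-n)); 
R=stand_R(np.radians(-98.98)); o=np.array([.547,-.267,.0695])
print("lamp in holder frame",R.T@(f-o),R.T@(n-o)); print("mid",(f+n)/2); print(R)
E
python3 lamp.py
```

```text
[ 0.69347599 -0.29921257  0.21964258] [ 0.3989218  -0.25177436  0.22474715] 0.298393386445895
lamp in holder frame [0.08282598 0.14970867 0.12555012] [ 0.08461627 -0.14863976  0.13041075]
mid [ 0.5461989  -0.27549347  0.22219487]
[[-0.13517763  0.98774289  0.07804484]
 [-0.85541043 -0.15608969  0.49387144]
 [ 0.5         0.          0.8660254 ]]
```

```bash
python3 -m inch '[{"z":0.85,"az":-1},{"z":0.85,"az":-1},{"z":0.85,"az":-1},{"z":0.85,"az":-1},{"x":0.4,"y":0.5,"az":-1},{"x":0.6,"y":0.75,"az":-1}]'; cat > st.py <<'E'
from station import sense
from h import *
from scipy.spatial.transform import Rotation as Ro
import sys
def report(Rg,pg):
    s=sense(); R=np.array(s["ee_rot"]); p=np.array(s["tcp_pos"])
    print("t",round(s["time_s"],3),"j",np.round(s["joints"],1),"p",np.round(p,4),"F",np.round(s["wrist_force"],1),"w",round(s["gripper_width"],3))
    rv=np.degrees((Ro.from_matrix(Rg)*Ro.from_matrix(R).inv()).as_rotvec())
    print("shift units",np.round((pg-p)/.06,3)," turn units",np.round(rv/10,3))
E
python3 - <<'E'
from st import *
report(np.diag([1,1,1.])@np.eye(3),np.zeros(3))
E
```

```text
t 0.15 j [-59.9  22.1   0.4  -0.  -68.4 -14.8] p [ 0.1647 -0.6025  0.2217] F [0.5 0.1 0.1] w 0.998
shift units [-2.745 10.041 -3.695]  turn units [-2.3930e+00  1.7838e+01  1.4000e-02]$[0]: bad value
```

```bash
python3 -m inch '[{"jaw":0,"x":0,"y":0,"z":0.85,"ax":0,"ay":0,"az":-1},{"jaw":0,"x":0,"y":0,"z":0.85,"ax":0,"ay":0,"az":-1},{"jaw":0,"x":0,"y":0,"z":0.85,"ax":0,"ay":0,"az":-1},{"jaw":0,"x":0,"y":0,"z":0.85,"ax":0,"ay":0,"az":-1},{"jaw":0,"x":0.4,"y":0.5,"z":0,"ax":0,"ay":0,"az":-1},{"jaw":0,"x":0.6,"y":0.75,"z":0,"ax":0,"ay":0,"az":-1}]'; python3 - <<'E'
from st import *
report(np.eye(3),np.zeros(3))
E
```

```text
time_s: 0.9
tcp_pos: [0.2229, -0.5264, 0.4267]
ee_rot: [[-0.684, 0.729, 0.01], [0.73, 0.684, 0.009], [0.0, 0.013, -1.0]]
wrist_force: [0.3, 0.4, -0.4]
gripper_width: 1.001
t 0.9 j [-51.2  13.2  16.6  -0.8 -93.4 -85.6] p [ 0.2229 -0.5264  0.4267] F [ 0.3  0.4 -0.4] w 1.001
shift units [-3.714  8.773 -7.111]  turn units [ -7.144 -16.49   -0.111]
```

```bash
python3 -m inch '[{"jaw":0,"x":0.5,"y":0.6,"z":0,"ax":0,"ay":0,"az":1},{"jaw":0,"x":0.5,"y":0.6,"z":0,"ax":0,"ay":0,"az":1},{"jaw":0,"x":0.5,"y":0.6,"z":0,"ax":0,"ay":0,"az":1},{"jaw":0,"x":0.5,"y":0.6,"z":0,"ax":0,"ay":0,"az":1},{"jaw":0,"x":0.5,"y":0.6,"z":0,"ax":0,"ay":0,"az":1},{"jaw":0,"x":0.5,"y":0.6,"z":0,"ax":0,"ay":0,"az":1},{"jaw":0,"x":0.5,"y":0.6,"z":0,"ax":0,"ay":0,"az":1},{"jaw":0,"x":0.5,"y":0.6,"z":0,"ax":0,"ay":0,"az":1},{"jaw":0,"x":0.5,"y":0.6,"z":0,"ax":0,"ay":0,"az":1},{"jaw":0,"x":0.5,"y":0.6,"z":0,"ax":0,"ay":0,"az":1},{"jaw":0,"x":0.5,"y":0.6,"z":0,"ax":0,"ay":0,"az":1},{"jaw":0,"x":0.5,"y":0.6,"z":0,"ax":0,"ay":0,"az":1}]'; cat >> st.py <<'E'
YAW=np.radians(-98.98); O=np.array([.547,-.267,.0695])
def grasp_pose(zh,O=O,yaw=YAW):
    H=stand_R(yaw); R=np.c_[H[:,0],-H[:,1],-H[:,2]]; return R,O+H[:,2]*zh
E
python3 - <<'E'
from st import *
report(*grasp_pose(.3))
E
```

```text
time_s: 2.4
tcp_pos: [0.5909, -0.077, 0.4244]
ee_rot: [[-0.224, -0.974, -0.018], [-0.975, 0.224, 0.003], [0.001, 0.018, -1.0]]
wrist_force: [0.3, 0.1, 0.2]
gripper_width: 0.998
t 2.4 j [  8.   16.3  20.3  -0.3 -94.9 -20.9] p [ 0.5909 -0.077   0.4244] F [0.3 0.1 0.2] w 0.998
shift units [-0.342 -0.697 -1.584]  turn units [-2.957  0.471  0.413]
```

```bash
python3 -m inch '[{"jaw":0,"x":-0.1,"y":-0.2,"z":-0.4,"ax":-0.98,"ay":0.16,"az":0.14},{"jaw":0,"x":-0.1,"y":-0.2,"z":-0.4,"ax":-0.98,"ay":0.16,"az":0.14},{"jaw":0,"x":-0.1,"y":-0.2,"z":-0.4,"ax":-0.98,"ay":0.16,"az":0.14},{"jaw":0,"x":0,"y":0,"z":0,"ax":0,"ay":0,"az":0}]';
cat > look.py <<'E'
import sys
from st import *
from station import capture
n=sys.argv[1]; p=camera_params("wrist"); im=capture("wrist"); cv2.imwrite(f"pics/{n}.png",im[:,:,::-1]); np.save(f"pics/{n}.npy",p,allow_pickle=True)
E
python3 look.py w1; python3 -c "
from st import *
report(*grasp_pose(.3))"
```

```text
time_s: 2.9
tcp_pos: [0.574, -0.1109, 0.347]
ee_rot: [[-0.12, -0.989, -0.082], [-0.851, 0.145, -0.505], [0.512, 0.009, -0.859]]
wrist_force: [1.0, -0.1, 0.3]
gripper_width: 1.0
t 2.95 j [ 17.8  16.9  -4.6  27.3 -83.9 -32.9] p [ 0.5762 -0.111   0.3508] F [0.8 0.2 0.5] w 1.001
shift units [-0.097 -0.131 -0.359]  turn units [ 0.057 -0.013 -0.059]
```

View pics/w1.png

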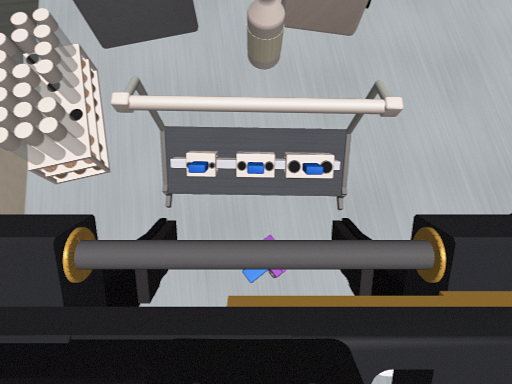

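```bash
cat > fit2.py <<'E'
import sys
from h import *
from scipy.optimize import least_squares
T=camera_params("top"); S=camera_params("side")
def cents(img,win):
    im=cv2.imread(img).astype(float); w=np.clip(im[...,0]-im[...,2]-25,0,None); out=[]
    for u,v,W,H in win:
        c=w[v:v+H,u:u+W]; c=np.clip(c/np.percentile(c,97),0,1)
        vv,uu=np.mgrid[v:v+H,u:u+W]; out.append([(c*uu).sum()/c.sum(),(c*vv).sum()/c.sum()])
    return np.array(out)
D=[(T,cents("pics/top0.png",[(304,169,13,15),(301,190,14,15),(297,211,14,15)]),.82/3.7),
   (S,cents("pics/side0.png",[(245,146,14,12),(270,151,14,12),(295,156,14,12)]),.82/3.7)]
def blobs(n,lo,hi):
    im=cv2.imread(f"pics/{n}.png").astype(int); m=((im[...,0]-im[...,2]>60)&(im[...,0]-im[...,1]>30)).astype(np.uint8); m[:lo]=0;m[hi:]=0
    k,l,s,c=cv2.connectedComponentsWithStats(m); q=[(c[i],s[i]) for i in range(1,k) if s[i][4]>60]; q.sort(key=lambda t:t[0][0]); print([(np.round(a,1).tolist(),b.tolist()) for a,b in q]); return np.array([a for a,b in q])
for n,lo,hi in [("w1",140,190)]:
    D.append((np.load(f"pics/{n}.npy",allow_pickle=True).item(),blobs(n,lo,hi),1))
def res(q,D):
    R=stand_R(q[3]); F=box(.012,.024,.034,.070)
    return np.concatenate([(hullcent(proj((F+[0,o,0])@R.T+q[:3],p))-c[i])*w for p,c,w in D for i,o in enumerate((.082,0,-.082))])
for d in (D,D[2:]):
    s=least_squares(res,[.547,-.267,.0695,-1.7275],diff_step=1e-3,args=(d,)); print(s.x[:3],np.degrees(s.x[3])); print(np.round(s.fun,2))
E
python3 fit2.py
```

```text
[([197.6, 166.6], [188, 161, 20, 12, 207]), ([255.4, 167.4], [247, 162, 17, 12, 183]), ([312.8, 168.1], [303, 163, 21, 11, 199])]
[ 0.54581688 -0.2697524   0.06372508] -98.95257744201018
[ 0.12  0.    0.12  0.02  0.13 -0.01  0.22  0.22  0.22  0.19  0.16  0.19
 -0.12  0.01 -0.03 -0.02  0.09  0.01]
[ 0.54573607 -0.27002695  0.06299347] -98.95283835174666
[ 0.    0.01 -0.01 -0.02  0.    0.01]
```

```bash
sed -i 's/^YAW=.*/YAW=np.radians(-98.95); O=np.array([.5458,-.2698,.0633])/' st.py; python3 -c "
from st import *
report(*grasp_pose(.16))
report(*grasp_pose(.12))"
```

```text
t 2.95 j [ 17.8  16.9  -4.6  27.3 -83.9 -32.9] p [ 0.5762 -0.111   0.3508] F [0.8 0.2 0.5] w 1.001
shift units [-0.3   -1.33  -2.483]  turn units [ 0.057 -0.013 -0.056]
t 2.95 j [ 17.8  16.9  -4.6  27.3 -83.9 -32.9] p [ 0.5762 -0.111   0.3508] F [0.8 0.2 0.5] w 1.001
shift units [-0.352 -1.66  -3.06 ]  turn units [ 0.057 -0.013 -0.056]
```

```bash
python3 -m inch '[{"jaw":80,"x":-0.06,"y":-0.27,"z":-0.5,"ax":0.06,"ay":-0.01,"az":-0.06},{"jaw":80,"x":-0.06,"y":-0.27,"z":-0.5,"ax":0,"ay":0,"az":0},{"jaw":80,"x":-0.06,"y":-0.27,"z":-0.5,"ax":0,"ay":0,"az":0},{"jaw":80,"x":-0.06,"y":-0.27,"z":-0.5,"ax":0,"ay":0,"az":0},{"jaw":80,"x":-0.06,"y":-0.27,"z":-0.48,"ax":0,"ay":0,"az":0},{"jaw":80,"x":0,"y":0,"z":0,"ax":0,"ay":0,"az":0}]'; python3 look.py w2; python3 -c "
from st import *
report(*grasp_pose(.12))"
```

```text
time_s: 3.7
tcp_pos: [0.5728, -0.1953, 0.2187]
ee_rot: [[-0.169, -0.985, -0.039], [-0.863, 0.167, -0.477], [0.476, -0.047, -0.878]]
wrist_force: [1.5, 0.6, 0.6]
gripper_width: 0.687
t 3.75 j [  8.6  19.8 -19.6  32.1 -61.6 -37.2] p [ 0.5744 -0.1947  0.2206] F [0.2 0.1 0.6] w 0.682
shift units [-0.321 -0.264 -0.89 ]  turn units [-0.104  0.31   0.054]
```

View pics/w2.png

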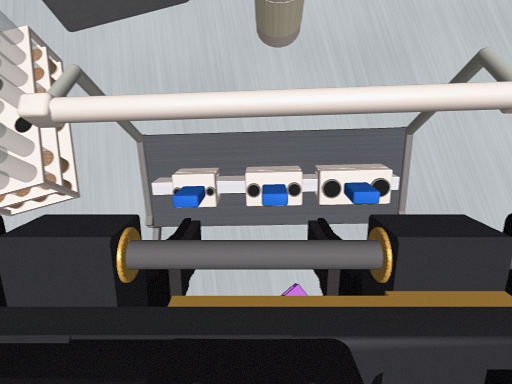

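```bash
sed -i 's/("w1",140,190)\]/("w1",140,190),("w2",170,212)]/' fit2.py; echo 's=least_squares(res,[.547,-.267,.0695,-1.7275],diff_step=1e-3,args=(D[3:],)); print(s.x[:3],np.degrees(s.x[3]),np.round(s.fun,2))'>>fit2.py; python3 fit2.py
```

```text
[([197.6, 166.6], [188, 161, 20, 12, 207]), ([255.4, 167.4], [247, 162, 17, 12, 183]), ([312.8, 168.1], [303, 163, 21, 11, 199])]
[([188.3, 196.4], [172, 186, 33, 22, 582]), ([274.4, 195.0], [262, 184, 26, 22, 525]), ([361.9, 192.9], [345, 182, 36, 22, 625])]
[ 0.54559959 -0.27057193  0.06161135] -99.06220632585823
[ 0.16  0.04  0.15  0.06  0.16  0.01  0.25  0.28  0.23  0.26  0.16  0.27
  0.2  -0.1  -0.02 -0.04 -0.2   0.1  -0.11  0.17 -0.1  -0.17  0.17  0.02]
[ 0.54557716 -0.27061297  0.06145428] -99.06282983148812
[ 0.23 -0.09 -0.01 -0.03 -0.21  0.11 -0.05  0.16 -0.09 -0.17  0.13  0.02]
[ 0.545535   -0.27068504  0.06115076] -99.10800346959985 [ 0.05  0.09 -0.09 -0.18  0.05  0.08]
```

```bash
sed -i 's/^YAW=.*/YAW=np.radians(-99.06); O=np.array([.5455,-.2707,.0612])/' st.py; python3 -c "
from st import *
report(*grasp_pose(.13))"
```

```text
t 3.75 j [  8.6  19.8 -19.6  32.1 -61.6 -37.2] p [ 0.5744 -0.1947  0.2206] F [0.2 0.1 0.6] w 0.682
shift units [-0.311 -0.197 -0.781]  turn units [-0.103  0.31   0.043]
```

```bash
python3 -m inch '[{"jaw":80,"x":-0.1,"y":-0.07,"z":-0.26,"ax":-0.04,"ay":0.1,"az":0.01},{"jaw":80,"x":-0.1,"y":-0.07,"z":-0.26,"ax":-0.04,"ay":0.1,"az":0.01},{"jaw":80,"x":-0.1,"y":-0.07,"z":-0.26,"ax":-0.03,"ay":0.1,"az":0.01},{"jaw":80,"x":0,"y":0,"z":0,"ax":0,"ay":0,"az":0}]';  python3 -c "
from st import *
report(*grasp_pose(.13))"
```

```text
time_s: 4.25
tcp_pos: [0.5586, -0.2069, 0.1751]
ee_rot: [[-0.141, -0.987, -0.073], [-0.855, 0.158, -0.495], [0.5, -0.007, -0.866]]
wrist_force: [0.5, -0.3, 0.2]
gripper_width: 0.689
t 4.25 j [  7.6  22.1 -24.4  34.6 -57.7 -39.4] p [ 0.5586 -0.2069  0.1751] F [ 0.5 -0.3  0.2] w 0.689
shift units [-0.047  0.006 -0.022]  turn units [0.005 0.042 0.005]
```

```bash
python3 -m inch '[{"jaw":80,"x":-0.06,"y":-0.09,"z":-0.18,"ax":0,"ay":0.04,"az":0},{"jaw":80,"x":-0.015,"y":-0.09,"z":-0.16,"ax":0,"ay":0,"az":0},{"jaw":80,"x":-0.015,"y":-0.09,"z":-0.16,"ax":0,"ay":0,"az":0},{"jaw":80,"x":-0.015,"y":-0.09,"z":-0.16,"ax":0,"ay":0,"az":0},{"jaw":80,"x":0,"y":0,"z":0,"ax":0,"ay":0,"az":0}]';  python3 look.py w3; python3 -c "
from st import *
report(*grasp_pose(.04))"
```

```text
time_s: 4.88
tcp_pos: [0.552, -0.2299, 0.1327]
ee_rot: [[-0.137, -0.987, -0.079], [-0.855, 0.158, -0.495], [0.501, -0.0, -0.866]]
wrist_force: [-1.1, 0.4, 0.2]
gripper_width: 0.685
t 4.925 j [  4.7  24.5 -28.3  38.2 -51.9 -41.8] p [ 0.5525 -0.2297  0.1333] F [0.7 0.4 0.5] w 0.685
shift units [-0.064 -0.354 -0.624]  turn units [0.005 0.005 0.001]
```

View pics/w3.png

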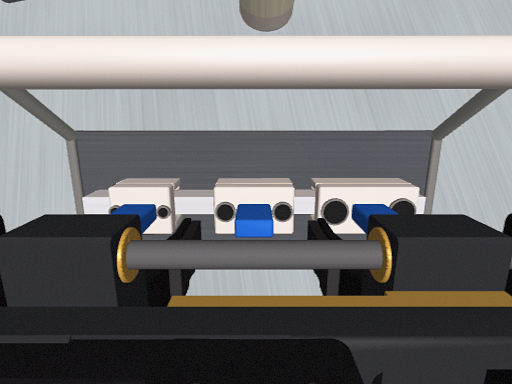

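```bash
python3 -m inch '[{"jaw":80,"x":-0.015,"y":-0.085,"z":-0.16,"ax":0,"ay":0,"az":0},{"jaw":80,"x":-0.015,"y":-0.085,"z":-0.16,"ax":0,"ay":0,"az":0},{"jaw":80,"x":-0.015,"y":-0.085,"z":-0.15,"ax":0,"ay":0,"az":0},{"jaw":80,"x":-0.015,"y":-0.085,"z":-0.15,"ax":0,"ay":0,"az":0},{"jaw":80,"x":0,"y":0,"z":0,"ax":0,"ay":0,"az":0}]';  python3 look.py w4; python3 -c "
from st import *
report(*grasp_pose(.04))"
```

```text
time_s: 5.55
tcp_pos: [0.5488, -0.2514, 0.0937]
ee_rot: [[-0.137, -0.988, -0.077], [-0.855, 0.157, -0.494], [0.5, -0.002, -0.866]]
wrist_force: [0.2, 0.3, 0.7]
gripper_width: 0.682
t 5.6 j [  1.7  27.1 -31.6  43.  -46.1 -45.3] p [ 0.5494 -0.2512  0.0942] F [ 0.2  0.2 -0.1] w 0.685
shift units [-0.012  0.005  0.028]  turn units [ 0.004  0.015 -0.003]
```

View pics/w4.png

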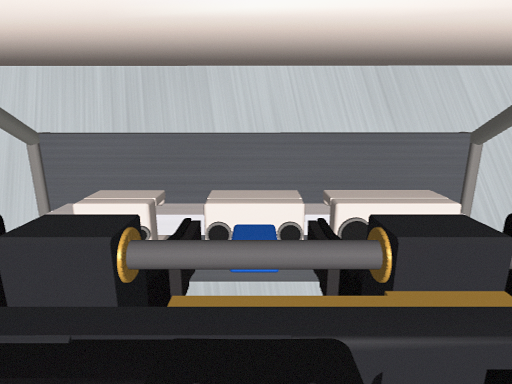

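```bash
python3 -m inch '[{"jaw":255,"x":-0.01,"y":0,"z":0.02,"ax":0,"ay":0,"az":0},{"jaw":255,"x":0,"y":0,"z":0,"ax":0,"ay":0,"az":0},{"jaw":255,"x":0,"y":0,"z":0,"ax":0,"ay":0,"az":0},{"jaw":255,"x":0,"y":0,"z":0,"ax":0,"ay":0,"az":0},{"jaw":255,"x":0,"y":0,"z":0,"ax":0,"ay":0,"az":0}]';   python3 -c "
from st import *
report(*grasp_pose(.04))"
```

```text
time_s: 6.22
tcp_pos: [0.5498, -0.2507, 0.0966]
ee_rot: [[-0.138, -0.988, -0.073], [-0.855, 0.156, -0.495], [0.5, -0.005, -0.866]]
wrist_force: [-0.0, -0.0, 0.1]
gripper_width: 0.273
t 6.225 j [  1.8  26.9 -31.6  42.9 -46.3 -45.1] p [ 0.5498 -0.2507  0.0966] F [-0.  -0.   0.1] w 0.273
shift units [-0.019 -0.004 -0.013]  turn units [ 0.004  0.03  -0.009]
```

```bash
python3 -m inch '[{"jaw":255,"x":0.01,"y":0.05,"z":0.087,"ax":0,"ay":0,"az":0},{"jaw":255,"x":0.01,"y":0.05,"z":0.087,"ax":0,"ay":0,"az":0}]';   python3 -c "
from st import *
report(*grasp_pose(.04))"
```

```text
time_s: 6.48
tcp_pos: [0.5482, -0.2453, 0.1047]
ee_rot: [[-0.137, -0.987, -0.08], [-0.855, 0.159, -0.493], [0.5, 0.001, -0.866]]
wrist_force: [-0.5, 0.0, -0.9]
gripper_width: 0.27
t 6.475 j [  2.6  26.3 -30.8  41.3 -47.8 -44.1] p [ 0.5482 -0.2453  0.1047] F [-0.5  0.  -0.9] w 0.27
shift units [ 0.008 -0.095 -0.148]  turn units [-0.003 -0.004  0.009]
```

```bash
python3 -m inch '[{"jaw":255,"x":0.01,"y":0.05,"z":0.087,"ax":0,"ay":0,"az":0},{"jaw":255,"x":0.01,"y":0.05,"z":0.087,"ax":0,"ay":0,"az":0},{"jaw":255,"x":0.01,"y":0.05,"z":0.087,"ax":0,"ay":0,"az":0}]';   python3 look.py w5; python3 -c "
from st import *
report(*grasp_pose(.04))"
```

```text
time_s: 6.85
tcp_pos: [0.5515, -0.2351, 0.1226]
ee_rot: [[-0.138, -0.988, -0.077], [-0.855, 0.158, -0.493], [0.499, -0.002, -0.866]]
wrist_force: [-0.1, 0.3, -0.8]
gripper_width: 0.277
t 6.9 j [  4.   25.1 -29.2  39.3 -50.2 -42.6] p [ 0.5522 -0.2348  0.1234] F [ 0.7  0.7 -0.3] w 0.269
shift units [-0.059 -0.27  -0.46 ]  turn units [-0.002  0.023 -0.004]
```

View pics/w5.png

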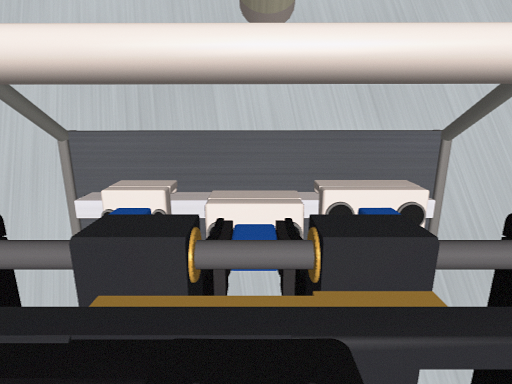

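```bash
python3 -m inch '[{"jaw":255,"x":0.015,"y":0.1,"z":0.17,"ax":0,"ay":0,"az":0},{"jaw":255,"x":0.015,"y":0.1,"z":0.17,"ax":0,"ay":0,"az":0},{"jaw":255,"x":0.015,"y":0.1,"z":0.17,"ax":0,"ay":0,"az":0},{"jaw":255,"x":0.015,"y":0.15,"z":0.26,"ax":0,"ay":0,"az":0},{"jaw":255,"x":0.02,"y":0.2,"z":0.35,"ax":0,"ay":0,"az":0},{"jaw":255,"x":0.02,"y":0.25,"z":0.43,"ax":0,"ay":0,"az":0},{"jaw":255,"x":0.01,"y":0.4,"z":0.3,"ax":0,"ay":0,"az":0}]';   python3 look.py w6; cat >> st.py <<'E'
def place_pose(z,xy=(.5785,.2475),ang=10.35):
    a=np.radians(ang); y=np.array([np.cos(a),np.sin(a),0]); x=np.array([np.sin(a),-np.cos(a),0]); return np.c_[x,-y,[0,0,-1]],np.array([*xy,z])
E
python3 -c "
from st import *
report(*place_pose(.2))"
```

```text
time_s: 7.78
tcp_pos: [0.5578, -0.1533, 0.24]
ee_rot: [[-0.138, -0.987, -0.077], [-0.856, 0.158, -0.492], [0.498, -0.002, -0.867]]
wrist_force: [1.0, 0.1, -1.2]
gripper_width: 0.271
t 7.825 j [ 13.8  18.5 -18.1  29.8 -68.4 -37.6] p [ 0.56   -0.151   0.2427] F [1.  1.8 1.5] w 0.271
shift units [ 0.308  6.642 -0.712]  turn units [2.996 0.08  1.89 ]
```

View pics/w6.png

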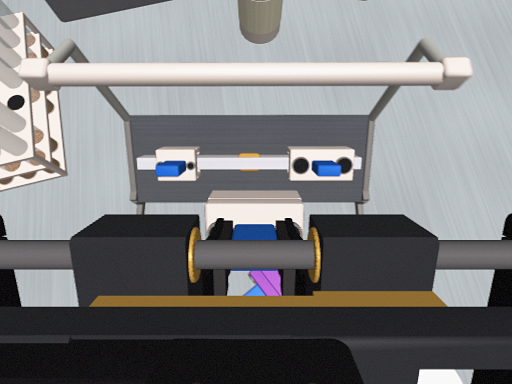

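```bash
python3 -m inch '[{"jaw":255,"x":0,"y":0.3,"z":0.1,"ax":0.2,"ay":0.01,"az":0.1},{"jaw":255,"x":0.03,"y":0.6,"z":0,"ax":0.28,"ay":0.01,"az":0.19},{"jaw":255,"x":0.03,"y":0.6,"z":0,"ax":0.28,"ay":0.01,"az":0.19},{"jaw":255,"x":0.03,"y":0.6,"z":0,"ax":0.28,"ay":0.01,"az":0.19},{"jaw":255,"x":0.03,"y":0.6,"z":0,"ax":0.28,"ay":0.01,"az":0.19},{"jaw":255,"x":0.03,"y":0.6,"z":0,"ax":0.28,"ay":0.01,"az":0.19},{"jaw":255,"x":0.03,"y":0.6,"z":0,"ax":0.28,"ay":0.01,"az":0.19},{"jaw":255,"x":0.03,"y":0.6,"z":0,"ax":0.28,"ay":0.01,"az":0.19},{"jaw":255,"x":0.03,"y":0.6,"z":0,"ax":0.28,"ay":0.01,"az":0.19},{"jaw":255,"x":0.03,"y":0.6,"z":0,"ax":0.28,"ay":0.01,"az":0.19},{"jaw":255,"x":0.03,"y":0.5,"z":0,"ax":0.2,"ay":0,"az":0.1},{"jaw":255,"x":0,"y":0.2,"z":0,"ax":0,"ay":0,"az":0}]';  python3 -c "
from st import *
report(*place_pose(.15))"
```

```text
time_s: 9.32
tcp_pos: [0.5743, 0.2488, 0.2525]
ee_rot: [[0.2, -0.98, -0.004], [-0.98, -0.2, 0.008], [-0.009, 0.002, -1.0]]
wrist_force: [-0.0, -0.1, -1.7]
gripper_width: 0.273
t 9.325 j [ 38.   21.1   3.6  -0.5 -72.4 -26.3] p [0.5743 0.2488 0.2525] F [-0.  -0.1 -1.7] w 0.273
shift units [ 0.07  -0.022 -1.709]  turn units [-0.046 -0.023 -0.117]
```

```bash
python3 -m inch '[{"jaw":255,"x":0.03,"y":-0.01,"z":-0.4,"ax":-0.02,"ay":-0.01,"az":-0.06},{"jaw":255,"x":0.02,"y":-0.01,"z":-0.4,"ax":-0.02,"ay":-0.01,"az":-0.06},{"jaw":255,"x":0.02,"y":0,"z":-0.4,"ax":0,"ay":0,"az":0},{"jaw":255,"x":0,"y":0,"z":-0.4,"ax":0,"ay":0,"az":0},{"jaw":255,"x":0,"y":0,"z":-0.4,"ax":0,"ay":0,"az":0},{"jaw":255,"x":0,"y":0,"z":0,"ax":0,"ay":0,"az":0}]';  python3 look.py w7; python3 -c "
from st import *
from station import capture
for n in ('side','top'): cv2.imwrite(f'pics/{n}7.png',capture(n)[:,:,::-1])
report(*place_pose(.046))"
python3 - <<'E'
import cv2,numpy as np
a=cv2.imread("pics/side7.png")[210:350,170:310]; b=cv2.imread("pics/top7.png")[140:240,140:240]
cv2.imwrite("pics/c7.png",np.hstack([cv2.resize(a,(400,400)),cv2.resize(b,(400,400))]))
E
```

```text
time_s: 10.07
tcp_pos: [0.5774, 0.247, 0.1291]
ee_rot: [[0.178, -0.984, -0.002], [-0.984, -0.178, -0.005], [0.004, 0.003, -1.0]]
wrist_force: [0.6, -0.1, -0.3]
gripper_width: 0.271
t 10.225 j [ 38.   26.6  -6.    0.2 -57.2 -27.8] p [0.5795 0.2483 0.1325] F [ 0.3 -0.2  0.3] w 0.271
shift units [-0.017 -0.014 -1.442]  turn units [0.002 0.024 0.006]
```

View pics/w7.png

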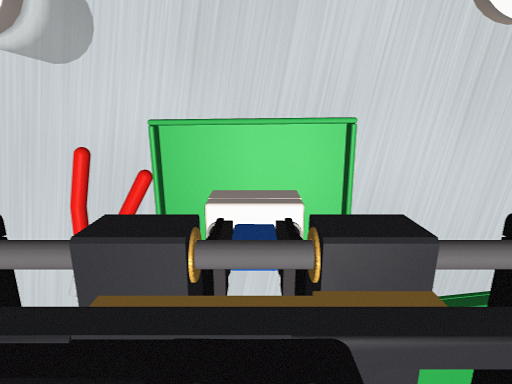

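View pics/c7.png

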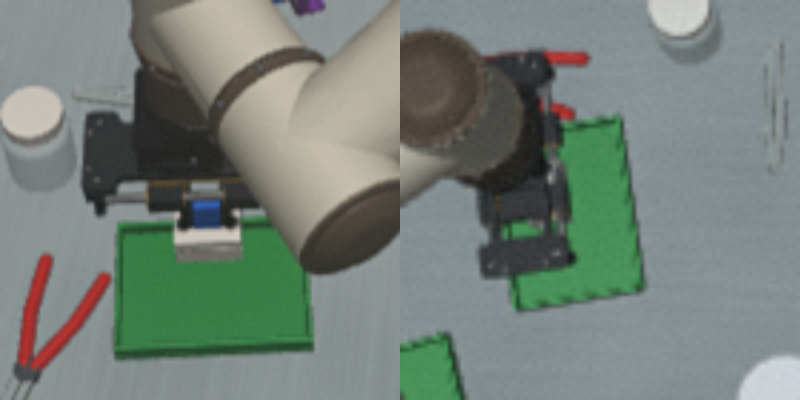

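```bash
python3 -m inch '[{"jaw":255,"x":0,"y":0,"z":-0.25,"ax":0,"ay":0,"az":0},{"jaw":255,"x":0,"y":0,"z":-0.25,"ax":0,"ay":0,"az":0},{"jaw":255,"x":0,"y":0,"z":-0.25,"ax":0,"ay":0.02,"az":0},{"jaw":255,"x":0,"y":0,"z":-0.25,"ax":0,"ay":0,"az":0},{"jaw":255,"x":0,"y":0,"z":-0.15,"ax":0,"ay":0,"az":0},{"jaw":255,"x":0,"y":0,"z":0,"ax":0,"ay":0,"az":0}]';   python3 -c "
from st import *
report(*place_pose(.046))"
```

```text
time_s: 10.98
tcp_pos: [0.5797, 0.2484, 0.0599]
ee_rot: [[0.178, -0.984, 0.002], [-0.984, -0.178, 0.0], [-0.0, -0.002, -1.0]]
wrist_force: [0.2, 0.4, -0.3]
gripper_width: 0.273
t 10.975 j [ 37.9  31.1 -10.1   0.1 -48.7 -27.7] p [0.5797 0.2484 0.0599] F [ 0.2  0.4 -0.3] w 0.273
shift units [-0.021 -0.015 -0.232]  turn units [-0.002  0.01   0.007]
```

```bash
python3 -m inch '[{"jaw":255,"x":0,"y":0,"z":-0.05,"ax":0,"ay":0,"az":0},{"jaw":255,"x":0,"y":0,"z":-0.05,"ax":0,"ay":0,"az":0},{"jaw":255,"x":0,"y":0,"z":-0.05,"ax":0,"ay":0,"az":0},{"jaw":255,"x":0,"y":0,"z":0,"ax":0,"ay":0,"az":0}]';   python3 -c "
from st import *
report(*place_pose(.046))"
```

```text
time_s: 11.48
tcp_pos: [0.5806, 0.249, 0.0517]
ee_rot: [[0.179, -0.984, 0.004], [-0.984, -0.179, 0.002], [-0.001, -0.004, -1.0]]
wrist_force: [0.4, 0.9, -1.2]
gripper_width: 0.273
t 11.475 j [ 37.9  31.7 -10.5   0.1 -47.6 -27.7] p [0.5806 0.249  0.0517] F [ 0.4  0.9 -1.2] w 0.273
shift units [-0.036 -0.025 -0.094]  turn units [-0.011  0.024  0.005]
```

```bash
python3 -m inch '[{"jaw":255,"x":-0.01,"y":-0.01,"z":-0.04,"ax":0,"ay":0.02,"az":0},{"jaw":255,"x":0,"y":0,"z":-0.03,"ax":0,"ay":0,"az":0},{"jaw":255,"x":0,"y":0,"z":0,"ax":0,"ay":0,"az":0}]';   python3 -c "
from st import *
report(*place_pose(.046))"
```

```text
time_s: 11.85
tcp_pos: [0.5802, 0.2485, 0.0476]
ee_rot: [[0.179, -0.984, 0.001], [-0.984, -0.179, 0.002], [-0.002, -0.001, -1.0]]
wrist_force: [-0.7, 0.4, -1.0]
gripper_width: 0.275
t 11.85 j [ 37.8  32.  -10.6  -0.1 -47.3 -27.5] p [0.5802 0.2485 0.0476] F [-0.7  0.4 -1. ] w 0.275
shift units [-0.028 -0.016 -0.026]  turn units [-0.013  0.006  0.005]
```

```bash
python3 -m inch '[{"jaw":255,"x":0,"y":0,"z":-0.03,"ax":0,"ay":0,"az":0},{"jaw":255,"x":0,"y":0,"z":-0.03,"ax":0,"ay":0,"az":0}]';   python3 -c "
from st import *
report(*place_pose(.046))"
```

```text
time_s: 12.1
tcp_pos: [0.5804, 0.2488, 0.0466]
ee_rot: [[0.18, -0.984, 0.002], [-0.984, -0.18, 0.002], [-0.002, -0.002, -1.0]]
wrist_force: [-4.5, -0.6, 12.2]
gripper_width: 0.271
t 12.1 j [ 37.8  32.1 -10.6  -0.  -47.1 -27.5] p [0.5804 0.2488 0.0466] F [-4.5 -0.6 12.2] w 0.271
shift units [-0.032 -0.021 -0.011]  turn units [-0.011  0.011 -0.002]
```

```bash
python3 -m inch '[{"jaw":255,"x":0,"y":0,"z":0.005,"ax":0,"ay":0,"az":0},{"jaw":100,"x":0,"y":0,"z":0,"ax":0,"ay":0,"az":0},{"jaw":80,"x":0,"y":0,"z":0,"ax":0,"ay":0,"az":0},{"jaw":80,"x":0,"y":0,"z":0,"ax":0,"ay":0,"az":0},{"jaw":80,"x":0,"y":0,"z":0,"ax":0,"ay":0,"az":0}]';   python3 look.py w8; python3 -c "
from st import *
report(*place_pose(.046))"
```

```text
time_s: 12.72
tcp_pos: [0.5808, 0.249, 0.0471]
ee_rot: [[0.18, -0.984, 0.003], [-0.984, -0.18, 0.003], [-0.002, -0.003, -1.0]]
wrist_force: [-0.1, -1.4, 0.1]
gripper_width: 0.631
t 12.775 j [ 37.8  32.1 -10.6  -0.  -47.1 -27.5] p [0.5808 0.249  0.0471] F [ 0.2 -0.2 -0.2] w 0.653
shift units [-0.038 -0.025 -0.018]  turn units [-0.014  0.017 -0.003]
```

View pics/w8.png

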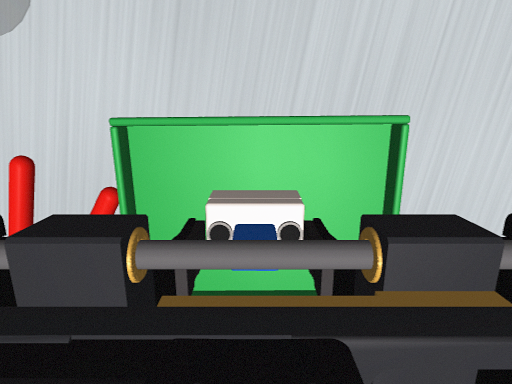

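```bash
python3 -m inch '[{"jaw":80,"x":0,"y":0,"z":0.15,"ax":0,"ay":0,"az":0},{"jaw":80,"x":0,"y":0,"z":0.25,"ax":0,"ay":0,"az":0},{"jaw":80,"x":0,"y":0,"z":0.4,"ax":0,"ay":0,"az":0},{"jaw":80,"x":0,"y":0,"z":0.7,"ax":0,"ay":0,"az":0},{"jaw":80,"x":0,"y":0,"z":0.7,"ax":0,"ay":0,"az":0},{"jaw":80,"x":0,"y":0,"z":0.7,"ax":0,"ay":0,"az":0},{"jaw":80,"x":-0.4,"y":-0.5,"z":0.4,"ax":0,"ay":0,"az":0},{"jaw":80,"x":-0.4,"y":-0.7,"z":0,"ax":0,"ay":0,"az":0},{"jaw":80,"x":-0.4,"y":-0.7,"z":0,"ax":0,"ay":0,"az":0},{"jaw":80,"x":-0.4,"y":-0.6,"z":0,"ax":0,"ay":0,"az":0},{"jaw":80,"x":0,"y":0,"z":0,"ax":0,"ay":0,"az":0}]'; python3 look.py w9; python3 -c "
from st import *
from station import capture
for n in ('side','top'): cv2.imwrite(f'pics/{n}9.png',capture(n)[:,:,::-1])
report(*place_pose(.046))"
python3 - <<'E'
import cv2,numpy as np
a=cv2.imread("pics/side9.png")[265:365,200:300]; b=cv2.imread("pics/top9.png")[150:230,145:225]
cv2.imwrite("pics/c9.png",np.hstack([cv2.resize(a,(400,400)),cv2.resize(b,(400,400))]))
E
```

```text
time_s: 14.15
tcp_pos: [0.4821, 0.0948, 0.2649]
ee_rot: [[0.182, -0.983, 0.019], [-0.983, -0.182, 0.01], [-0.006, -0.02, -1.0]]
wrist_force: [0.6, 0.7, -0.4]
gripper_width: 0.69
t 14.3 j [ 30.3   6.8 -14.2   0.1 -67.8 -19.7] p [0.4842 0.0972 0.2639] F [ 0.  -0.7  0.5] w 0.688
shift units [ 1.572  2.506 -3.631]  turn units [-0.053  0.105 -0.026]
```

View pics/side9.png

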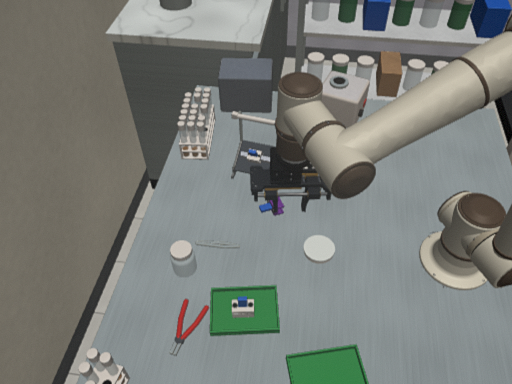

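View pics/top9.png

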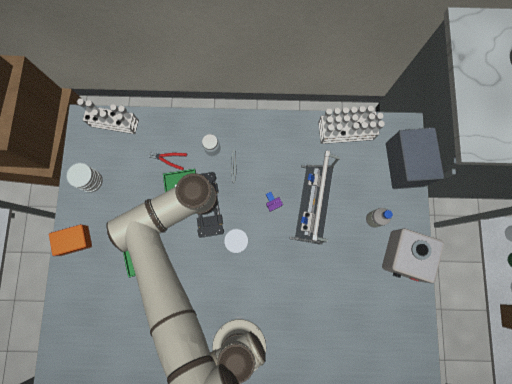

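View pics/c9.png

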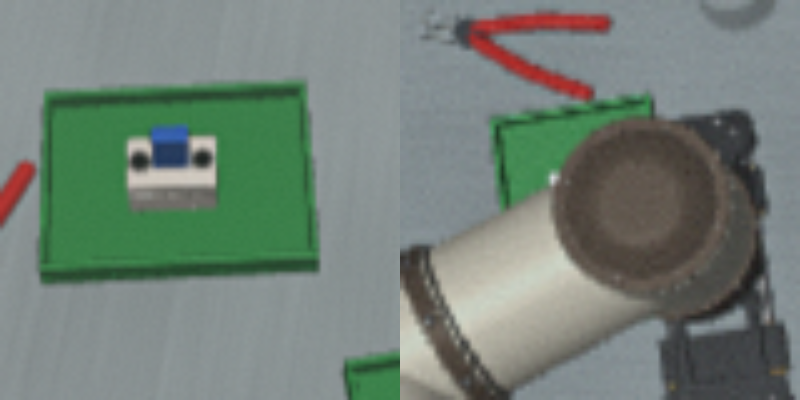

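View pics/w9.png

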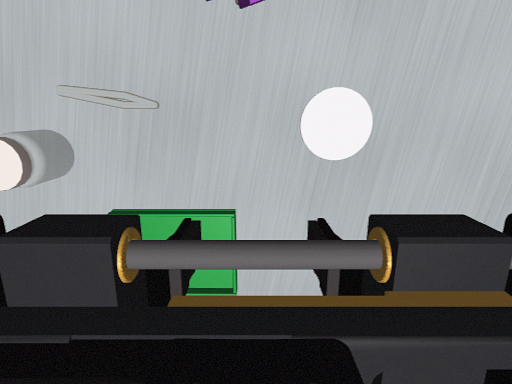

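```bash
python3 - <<'E'
import cv2,numpy as np
for n in ("side","top"):
    a=cv2.GaussianBlur(cv2.imread(f"pics/{n}0.png"),(3,3),0).astype(int);b=cv2.GaussianBlur(cv2.imread(f"pics/{n}9.png"),(3,3),0).astype(int)
    m=(abs(a-b).max(2)>25).astype(np.uint8); k,l,s,c=cv2.connectedComponentsWithStats(m)
    print(n,[s[i].tolist() for i in range(1,k) if s[i][4]>8])
E
```

```text
side [[354, 0, 42, 12, 378], [396, 0, 16, 8, 82], [250, 0, 262, 212, 20848], [493, 34, 8, 6, 33], [449, 43, 13, 4, 36], [419, 81, 4, 8, 23], [394, 91, 17, 10, 58], [408, 121, 67, 147, 5010], [474, 199, 38, 89, 1580], [477, 229, 21, 11, 89], [475, 237, 3, 5, 11], [467, 250, 7, 8, 26], [231, 296, 24, 22, 473]]
top [[106, 172, 329, 212, 20899], [304, 192, 14, 17, 171], [410, 243, 43, 37, 763], [457, 263, 7, 10, 18], [408, 275, 104, 80, 3381], [438, 278, 2, 13, 18], [477, 295, 6, 9, 11], [284, 359, 5, 9, 9], [347, 380, 5, 4, 16]]
```

Apart from the arm itself, the only pixels that changed are the empty middle slot (top 304–318, 192–209) and the holder in the tray (side 231–255, 296–318). I'm handing in.

```bash
python3 -c "
from station import *
print(finish_job())"
```

```text
the job is handed in; nothing more can be done
None
```

The middle-sized holder is off its catch and standing upright near the centre of the right-hand green tray, and I handed the job in at about 14.3 s of the 38 s allowed. I gripped it by the fin with the hand square to the panel, pulled it straight out along the normal and set it down under light contact (about 12 N). I then opened the fingers and backed off clear.

**Last checks:**
- **Holder:** the final side picture shows it upright. The line through its wells and the tray edges run at about the same slope, roughly 2 to 2.7°. In the close-up after release, the tray rim was about 0.6 to 0.8° off the tool's line. I left that small mismatch uncorrected.
- **Other two holders:** both were still clipped after the pull, with the brass catch bare between them. In the final pictures the arm hid part of the stand in the side view, but the top view showed no change there.
- **Rest of the bench:** comparing pictures from before and after, the only changes apart from the arm were the empty middle place on the rail and the holder in the tray. In the top view the arm covered most of the tray; the side view showed it clearly.

The rail pulled with little force in the readings (about 1 N where 10 N was expected), because I only read the force between moves. The pictures confirm that the holder came off.

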